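Set the wing nut and throw the cam lever to clamp a bottle guide rail

ROBOT

A 6-joint arm with a two-finger parallel gripper is mounted at the origin on the work surface. World frame = base frame: x ahead of the robot, y to its left, z up, the work surface at z = 0. Lengths are in mm, angles in degrees, forces in N, time in s.
With the tool pointing down it reaches from about 300 to 850 mm from the base axis. Payload 4.2 kg.
Tool frame: the origin (TCP) lies at the very end of the fingers, on their centre line; the grasp point (between the pads) lies 19 mm behind it; z points along the fingers, y is the direction in which the jaws open and shut (so a half turn about z gives the same grasp; the last joint's range is limited). The gripper opens to 91 mm and grips with 3 to 60 N. Pads are 32 mm wide; open, the fingers measure 118 mm over their backs; the gripper's body (76 mm by 178 mm) begins 60 mm behind the grasp point.
Start: joints at [62.051, 18.312, 89.639, -0, 72.044, -1.146], TCP at [259.286, 513.239, 213.976] pointing down, gripper open.
Joint ranges: [-177.97, 177.97], [-48.28, 115.42], [12.27, 149.76], [-77.06, 257.06], [2.81, 150.46], [-146.56, 146.56]. Speed limits (degrees/s): [147.25, 147.25, 180, 180, 180, 180].

INTERFACE

Orientations are given as [roll, pitch, yaw] about the fixed x, y, z axes, in that order (R = Rz(yaw) Ry(pitch) Rx(roll)).
In Python, from workcell import telemetry, grab_frame, job gives the robot as it stands.
- The arm moves only by the tool drive_tool, never from a script. Its argument "moves" is a list of rows, each an object of numbers: "claw": the closure, from -1 (fully open) to 1 (shut); "dx", "dy", "dz": the shift along the tool's x, y, z in units of 20 mm (1.0 is 20 mm); "yaw": the turn about the tool's z in units of 0.15 rad (1.0 is 0.15 rad). In form: [{"claw": .., "dx": .., "dy": .., "dz": .., "yaw": ..}, ...]. A call has 1 to 5 rows; each row shifts and turns the pose as measured when the row begins, along the tool's axes as they then stand; what a row does not reach is not made up. A row lasts 1/8 s, in which the tool goes at most 62.5 mm and 10.7 degrees, less where a joint would pass 70% of its speed; a pose out of reach is approached as far as the arm can. A call with a number of a shift or a turn outside -1 to 1 is refused whole. A call with a gripper value outside its range is refused whole. The fingers move at their own pace and stop on an object; "grip_force" is the grip in N (left out, the last holds). Time passes only in rows, so rows that do not move let the fingers close. It gives the time, the measured TCP pose, the force and the opening at its end, in the units of the state.
- telemetry.state(): the state, without advancing time (a new reading comes with each control period).
- grab_frame(name): name is "side" or "top" or "wrist"; returns a dict with "color" (384x512x3 uint8, blue, green, red), "vertical_fov" (degrees; the focal length in pixels is half the picture's height over the tangent of half this angle, whatever the lens; pixels are square), "cx", "cy" (the principal point, pixels), "pose" (4x4, takes a point from camera to world coordinates). Camera axes: x right, y down, z forward; pixel columns grow to the right and rows downward; lengths in mm; the calibration is good to about 2 mm. A picture is of the moment at which its call begins. There is no depth.
- job.job_done(): hands the job in, once; it reports no verdict.
The state is a dict: "time_s": time; "qpos": joint angles; "qvel": joint speeds; "effort": joint torques, N m; "ee_pos": TCP position; "ee_rot": TCP orientation; "force": force on the tool from outside, world axes, zero at the start; "torque": the same for the moment, N m; "gripper_width": finger opening in mm.
Only numpy, scipy, OpenCV 4.12 (cv2) and the standard library are available. Lean on these libraries where they do the work, as an engineer would, in place of code of your own. Each camera call takes 0.05 s, during which the arm holds its last target.

TASK

The bottle guide rail lies loose in its clamp, and the clamp's wing nut has been backed off. Turn the wing nut clockwise until its pointer points at the rib on the strap, which gives the right clamping force, then flip the cam lever fully over so that it lies level against its stop and the rail is clamped. Leave the rail in its seat and do not knock over the three bottles that stand around the clamp.

Things in the scene. Friction and masses are not known exactly. Their poses are not given: they have to be found in the camera images.
- clamp: The clamp, fixed to the table: aluminium base plate 230 (x) x 110 (y) x 16 mm, origin at the centre of its underside, z up; place and yaw vary. A steel strap 36 mm wide runs above it along x, top 60 to 63 mm above the table. Wing nut on the strap's heel at x = -55 mm, cam lever on its far end, pivot at x = +66 mm, rail along y in a seat at x = +70 mm, below the cam.
- nut_grip (a point): Centre of the wing nut's upright steel grip bar, on the nut's vertical axis, 94 mm above the table. Bar 56 mm long (point x), 14 mm thick (y), 32 mm tall (78 to 110 mm above the table): pinch it across the thickness from above. One flat pointer 10 mm wide at the foot of the bar sticks out towards the point's +x, its tip 49 mm from the axis.
- nut (a joint): Angle of the wing nut, rad: 0 with the pointer at the rib, growing clockwise seen from above, range -2.2 to 0.9. Starts 0.6 to 1.4 rad short of the rib (negative). It turns stiffly (0.2 N m), stays where it is left and keeps its height. Each rad clockwise lowers the strap by 2 mm.
- lever (a joint): Angle of the cam lever, rad: 0 open (10 degrees past upright, leaning to the clamp's +y), 1.75 closed: level, against its stop, pointing to the clamp's -y. Starts at 0 to 0.25. Axis along the clamp's x. Friction (0.35 N m) holds it where it is left, also when clamped; closing gets stiffer to about 0.6 N m, some 7 N at the paddle. The cam pushes the foot down 8 mm in all.
- lever_pivot (a point): Centre of the cam lever's pivot, 82 mm above the table when the pointer is at the rib (2 mm higher for each rad short of it); axes as the clamp's.
- lever_end (a point): Centre of the black paddle at the end of the cam lever, 95 mm from the pivot. The paddle is 28 mm wide (along the clamp's x), 40 mm long along the lever and 14 mm thick; the lever ends 115 mm from the pivot. To close it, push its back, the side of the clamp's +y while upright, which becomes the top when closed.
- foot: The sprung rubber foot, 18 mm across, under the cam; it presses on the rail when the lever is fully closed: about 51 N with the pointer at the rib, 20 N less for each rad short of it. Origin 20 mm above its underside.
- rail: The bottle guide rail: an aluminium L-bar 200 mm long (y), 28 mm wide (x), 16 mm high with a thin flange 34 mm high on its far edge; origin at the centre of its underside. It lies loose in the clamp's seat, 16 mm above the table.
- bottle_a: Glass bottle with a steel cap, 58 mm across, 170 mm tall, standing beside the clamp at its +y side; origin at the centre of its foot.
- bottle_b: The same kind of bottle, standing at the clamp's -y side.
- bottle_c: The same kind of bottle, farther to the left on the table.
- rib (a point): The set mark: centre of a raised dark rib 16 x 6 mm on top of the strap, 64 mm from the nut's axis towards the clamp's +x, that is towards the cam lever.
There are look-alikes about, which are no part of the job. Of the things shaped like the rail, the aluminium one is meant.

How it is judged (in metres and radians):
On the way, in this order (a step that is already met when the one before it is completed fails the run):
1. with the lever still open, the wing nut's pointer is brought to the rib (within 0.3 rad) (value of joint nut between -0.3 and 0.3 rad and value of joint lever below 0.6 rad), for 0.2 s.
2. the cam lever is flipped fully over and the foot presses the rail with the right force (value of joint lever above 1.66 rad and contact force between foot and rail above 40 N), for 0.2 s.
At the end, for the whole second after the job is handed in: The nut's pointer is within 0.3 rad of the rib, the lever is closed (beyond 1.66 of 1.75 rad), the foot presses the rail with 40 to 62 N, and the rail lies at rest in its seat within 15 mm of where it was (all of step 2 and value of joint nut between -0.3 and 0.3 rad and contact force between foot and rail below 62 N and distance of rail from where it was at the start of the episode below 0.015 m and linear speed of rail below 0.02 m/s); the robot touches nothing.
It fails at once if a bottle is knocked over (angle between any of bottle_a, bottle_b, bottle_c's own z axis and vertical above 0.6 rad).
It also fails if it takes over 48 s, if anything falls off the work surface, if the arm or the gripper's body presses on something with over 40 N, if the wrist force passes 120 N, or if a joint passes its speed limit or range.

## Working session

There is one attempt and no reset: what is moved stays moved. The work goes in short steps, Python scripts to look and compute and a tool call to move; the robot and the scene stay as the last step left them, time stands still between calls to the robot, and variables do not carry over. Pictures are saved under pics/ and viewed, and the job is handed in when it is done.

Besides the shell and the picture viewer there is one more tool, called as name(argument=value, ...) on one line, values as JSON. drive_tool: Moves the arm, as the interface text tells. Its arguments: {"type":"object","properties":{"moves":{"type":"array"},"grip_force":{"type":"number"}},"required":["moves"]}

```bash
mkdir -p pics; ls
cat > h.py <<'E'
import numpy as np,cv2,pickle
from workcell import telemetry, grab_frame, job
def cap(name,tag):
    f=grab_frame(name); pickle.dump(f,open(f'pics/{tag}.pkl','wb')); cv2.imwrite(f'pics/{tag}.png',f['color']); return f
def ld(tag): return pickle.load(open(f'pics/{tag}.pkl','rb'))
def ray(f,u,v):
    h=f['color'].shape[0]; fl=h/2/np.tan(np.radians(f['vertical_fov'])/2)
    d=np.array([(u-f['cx'])/fl,(v-f['cy'])/fl,1.]); P=np.array(f['pose']); return P[:3,3],P[:3,:3]@d
def atz(f,u,v,z):
    o,d=ray(f,u,v); return o+d*(z-o[2])/d[2]
def proj(f,p):
    h=f['color'].shape[0]; fl=h/2/np.tan(np.radians(f['vertical_fov'])/2)
    P=np.array(f['pose']); c=P[:3,:3].T@(np.array(p)-P[:3,3]); return c[0]/c[2]*fl+f['cx'],c[1]/c[2]*fl+f['cy']
def crop(tag,out,u0,v0,u1,v1,s):
    im=cv2.imread(f'pics/{tag}.png')[v0:v1,u0:u1]; cv2.imwrite(f'pics/{out}.png',cv2.resize(im,None,fx=s,fy=s,interpolation=cv2.INTER_CUBIC))
E
python3 - <<'E'
from h import *
for n in ['side','top','wrist']:
    f=cap(n,n+'0'); print(n,f['vertical_fov'],f['cx'],f['cy'],np.round(f['pose'],2).tolist())
print(telemetry.state())
E
```

```text
pics
side 42.94080171335354 256.8448718723747 192.3609558926603 [[-0.91, -0.22, 0.36, -35.96], [-0.42, 0.48, -0.77, 1125.1], [-0.01, -0.85, -0.53, 888.5], [0.0, 0.0, 0.0, 1.0]]
top 50.63923486204264 249.21793471727338 190.45750269203887 [[-0.01, -1.0, 0.07, 395.41], [-1.0, 0.0, -0.02, 54.24], [0.02, -0.07, -1.0, 1327.12], [0.0, 0.0, 0.0, 1.0]]
wrist 64.71615729815686 255.3013162444479 191.208060459983 [[0.45, 0.86, 0.23, 194.0], [0.89, -0.44, -0.12, 547.66], [-0.0, 0.26, -0.97, 382.89], [0.0, 0.0, 0.0, 1.0]]
{'time_s': 0.15, 'qpos': array([ 6.20501844e+01,  1.83423210e+01,  8.96905634e+01, -3.70982079e-04,
        7.20452352e+01, -1.14475989e+00]), 'qvel': array([ 0.07313932, -0.13862399, -0.20391312, -0.03332945, -0.06064997,
        0.01572909]), 'effort': array([ 5.14674393e-04, -4.12774765e+01, -2.32154989e+01,  7.28467433e-02,
        4.34214680e-02, -1.02926122e-04]), 'ee_pos': array([259.10722413, 512.87284659, 213.32106577]), 'ee_rot': array([-1.79921889e+02, -1.20802282e-03,  1.53195058e+02]), 'force': array([-0.55621449,  0.47501864, -1.60748783]), 'torque': array([-0.05532361, -0.03261758,  0.04155047]), 'gripper_width': 90.78788366225473}
```

View pics/side0.png

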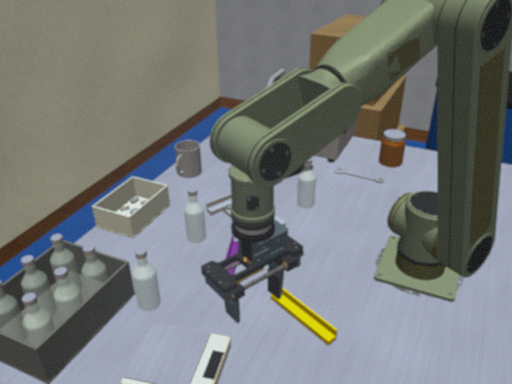

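View pics/top0.png

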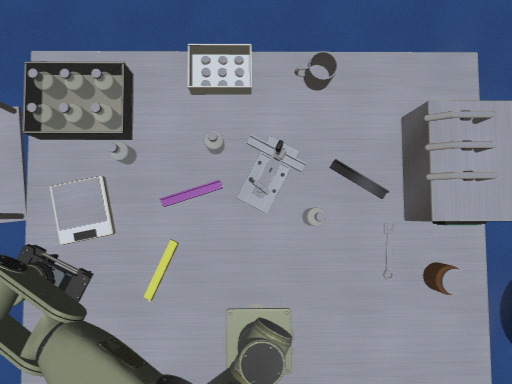

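View pics/wrist0.png

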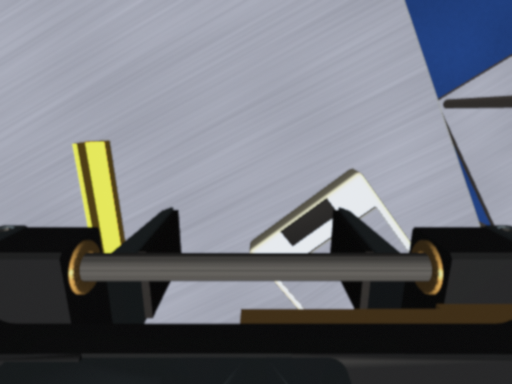

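Run:
```python
from h import *
crop('top0','top0c',225,120,345,240,6)
f=ld('top0')
for p in [(270,172),(120,152),(214,141),(316,217)]: print(p,atz(f,*p,60).round())
```

```text
(270, 172) [536. -38.  60.]
(120, 152) [600. 431.  60.]
(214, 141) [635. 137.  60.]
(316, 217) [ 394. -181.   60.]
```

View pics/top0c.png

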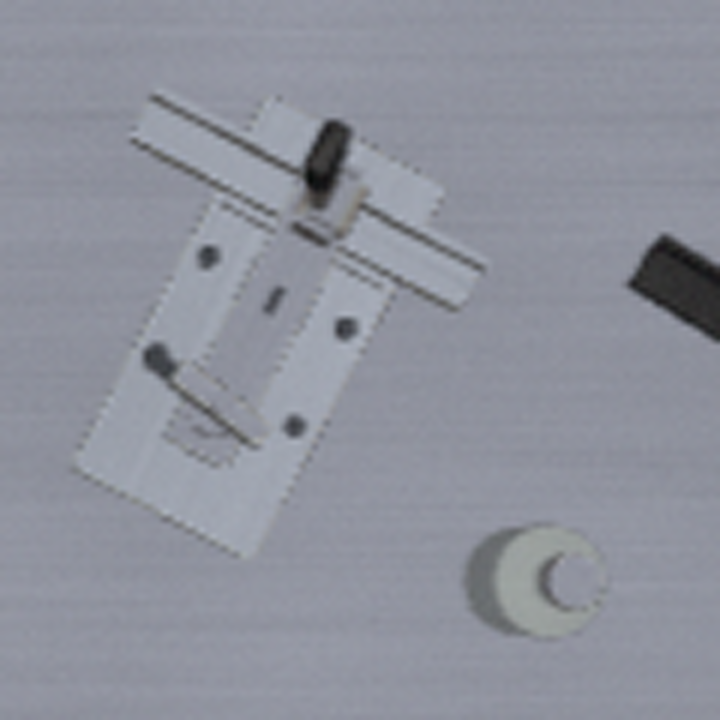

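drive_tool(moves=[{"claw": -1,"dx": -1,"dy": -0.83,"dz": 0,"yaw": 0},{"claw": -1,"dx": -1,"dy": -0.83,"dz": 0,"yaw": 0},{"claw": -1,"dx": -1,"dy": -0.83,"dz": 0,"yaw": 0},{"claw": -1,"dx": -1,"dy": -0.83,"dz": 0,"yaw": 0},{"claw": -1,"dx": -1,"dy": -0.83,"dz": 0,"yaw": 0}])

```text
time_s: 0.78
ee_pos: [311.2, 391.0, 211.4]
ee_rot: [-179.7, -0.0, 153.4]
force: [0.4, 0.2, -0.3]
gripper_width: 91.0
```

drive_tool(moves=[{"claw": -1,"dx": -1,"dy": -0.83,"dz": -0.1,"yaw": 0},{"claw": -1,"dx": -1,"dy": -0.83,"dz": -0.1,"yaw": 0},{"claw": -1,"dx": -1,"dy": -0.83,"dz": -0.1,"yaw": 0},{"claw": -1,"dx": -1,"dy": -0.83,"dz": -0.1,"yaw": 0},{"claw": -1,"dx": -1,"dy": -0.83,"dz": -0.1,"yaw": 0}])

```text
time_s: 1.4
ee_pos: [364.0, 267.2, 220.8]
ee_rot: [-179.6, -0.1, 153.4]
force: [0.2, 0.7, 0.8]
gripper_width: 91.3
```

drive_tool(moves=[{"claw": -1,"dx": -1,"dy": -0.83,"dz": -0.1,"yaw": 0},{"claw": -1,"dx": -1,"dy": -0.83,"dz": -0.1,"yaw": 0},{"claw": -1,"dx": -1,"dy": -0.83,"dz": -0.1,"yaw": 0},{"claw": -1,"dx": -1,"dy": -0.83,"dz": -0.1,"yaw": 0},{"claw": -1,"dx": -1,"dy": -0.83,"dz": -0.1,"yaw": 0}])

```text
time_s: 2.02
ee_pos: [416.8, 143.7, 230.7]
ee_rot: [-179.5, -0.1, 153.4]
force: [-0.6, -1.3, -0.5]
gripper_width: 91.6
```

drive_tool(moves=[{"claw": -1,"dx": -1,"dy": -0.83,"dz": -0.1,"yaw": 0},{"claw": -1,"dx": -1,"dy": -0.83,"dz": -0.1,"yaw": 0},{"claw": -1,"dx": -1,"dy": -0.83,"dz": -0.1,"yaw": 0},{"claw": -1,"dx": -1,"dy": -0.83,"dz": -0.1,"yaw": 0},{"claw": -1,"dx": 0,"dy": 0,"dz": 0,"yaw": 0}])

```text
time_s: 2.65
ee_pos: [459.4, 44.1, 238.4]
ee_rot: [-179.4, -0.2, 153.3]
force: [0.5, 0.7, -0.6]
gripper_width: 91.3
```

drive_tool(moves=[{"claw": -1,"dx": -0.9,"dy": -0.65,"dz": 0,"yaw": 1},{"claw": -1,"dx": -1,"dy": -0.5,"dz": 0,"yaw": 1},{"claw": -1,"dx": -0.8,"dy": -0.3,"dz": 0,"yaw": 1},{"claw": -1,"dx": 0,"dy": 0,"dz": 0,"yaw": 1},{"claw": -1,"dx": 0,"dy": 0,"dz": 0,"yaw": 1}])

```text
time_s: 3.28
ee_pos: [485.6, -8.3, 237.0]
ee_rot: [-179.2, -0.0, 109.0]
force: [0.3, 0.6, 0.1]
gripper_width: 91.5
```

Run:
```python
from h import *
for n in ['side','wrist']: cap(n,n+'1')
im=np.hstack([cv2.imread('pics/side1.png')[60:340,100:500],cv2.imread('pics/wrist1.png')[52:332,50:450]]); cv2.imwrite('pics/m1.png',im)
crop('side1','s1c',150,150,400,300,3.2)
print(telemetry.state()['ee_pos'],telemetry.state()['ee_rot'])
```

```text
[485.62404754  -8.25548891 237.06072863] [-1.79248930e+02 -3.27996595e-02  1.09331438e+02]
```

View pics/wrist1.png

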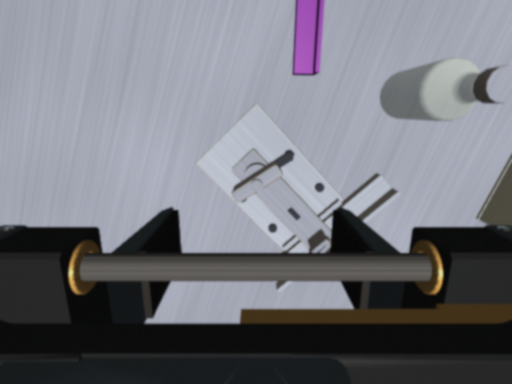

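View pics/s1c.png

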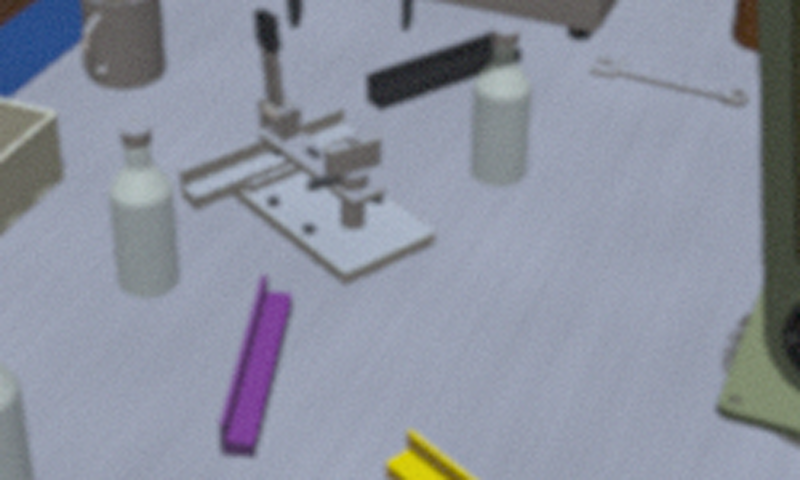

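Run:
```python
from h import *
crop('wrist1','w1c',190,95,350,255,5)
crop('side1','s1d',230,160,300,240,9)
```

```text
(no output)
```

View pics/w1c.png

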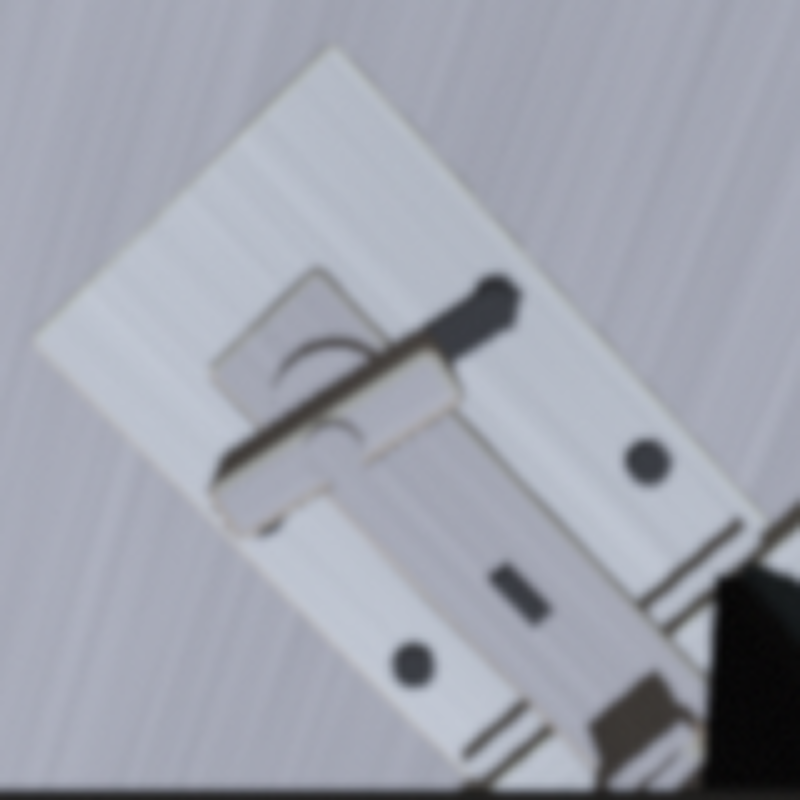

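View pics/s1d.png

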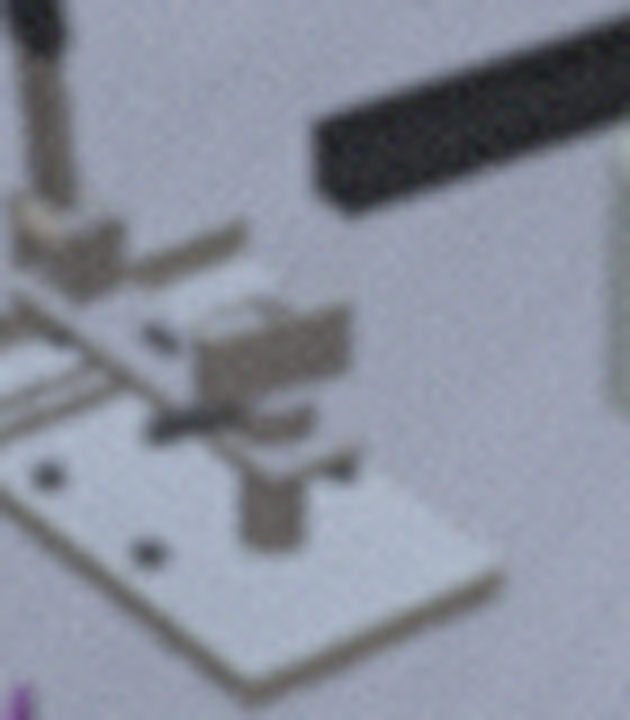

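Run:
```python
from h import *
w=ld('wrist1'); t=ld('top0')
W=lambda u,v,z: atz(w,190+u/5,95+v/5,z)
T=lambda u,v,z: atz(t,225+u/6,120+v/6,z)
r=lambda a:np.round(a,1)
c1,c2=W(335,45,16),W(38,340,16); print('heel corners W',r(c1),r(c2),np.linalg.norm(c1-c2))
t1,t2,t3,t4=T(78,463,16),T(250,558,16),T(440,190,16),T(270,98,16)
print('T',r(t1),r(t2),r(t3),r(t4)); C=(t1+t2+t3+t4)/4; print('centre',r(C))
ax=(t3+t4-t1-t2); print('yaw T',np.degrees(np.arctan2(ax[1],ax[0])),np.degrees(np.arctan2(*(t1-t2)[[1,0]]))-90)
print('yaw W heel',np.degrees(np.arctan2(*(c1-c2)[[1,0]]))-90)
d=W(755,515,16)-c1; print('yaw W side',np.degrees(np.arctan2(d[1],d[0])))
e1,e2=W(230,510,110),W(445,372,110); print('bar',r(e1),r(e2),r((e1+e2)/2),np.linalg.norm(e1-e2),np.degrees(np.arctan2(*(e2-e1)[[1,0]])))
e1,e2=W(215,480,110),W(425,345,110);print('edge back ang',np.degrees(np.arctan2(*(e2-e1)[[1,0]])))
print('rib',r(W(520,593,65)),'rib T',r(T(274,300,65)))
print('pointer tip',r(W(515,300,72)))
yaw=np.radians(-27.5)
```

```text
heel corners W [458.9  69.2  16. ] [409.5 -25.8  16. ] 107.12075697145951
T [459.3  62.7  16. ] [407.6 -29.6  16. ] [ 607.1 -134.9   16. ] [657.9 -42.7  16. ]
centre [533.  -36.1  16. ]
yaw T -27.886648309178973 -29.209290964614155
yaw W heel -27.475732767292435
yaw W side -28.22763877956097
bar [469.4 -25.4 110. ] [501.1  15.7 110. ] [485.2  -4.8 110. ] 51.87774258518009 52.38856518446757
edge back ang 52.23295585848063
rib [541.8 -35.8  65. ] rib T [541.5 -40.2  65. ]
pointer tip [514.9  29.9  72. ]
```

drive_tool(moves=[{"claw": -1,"dx": 0,"dy": 0,"dz": 0,"yaw": 1},{"claw": -1,"dx": 0,"dy": 0,"dz": 0,"yaw": 1},{"claw": -1,"dx": 0,"dy": 0,"dz": 0.5,"yaw": 1},{"claw": -1,"dx": 0,"dy": 0,"dz": 1,"yaw": 1},{"claw": -1,"dx": 0,"dy": 0,"dz": 1,"yaw": 1}])

```text
time_s: 4.0
ee_pos: [484.5, -4.8, 186.9]
ee_rot: [-179.5, 0.4, 66.0]
force: [-0.0, -0.1, 0.1]
gripper_width: 91.4
```

drive_tool(moves=[{"claw": -1,"dx": 0,"dy": 0,"dz": 1,"yaw": 1},{"claw": -1,"dx": 0,"dy": 0,"dz": 0,"yaw": 0}])

```text
time_s: 4.25
ee_pos: [482.6, -3.5, 165.0]
ee_rot: [-179.4, 0.5, 57.6]
force: [-1.4, -0.9, -0.3]
gripper_width: 91.1
```

Run:
```python
from h import *
cap('wrist','wrist2'); cap('side','side2')
crop('wrist2','w2c',120,60,400,260,2.8)
s=telemetry.state();print(s['ee_pos'],s['ee_rot'],s['qpos'])
```

```text
[484.1061436   -3.70675886 166.67632408] [-179.56772216    0.38762488   57.59571017] [ -1.72164982  12.63203638 104.95634091  -0.1265819   62.98123919
  30.74216675]
```

View pics/w2c.png

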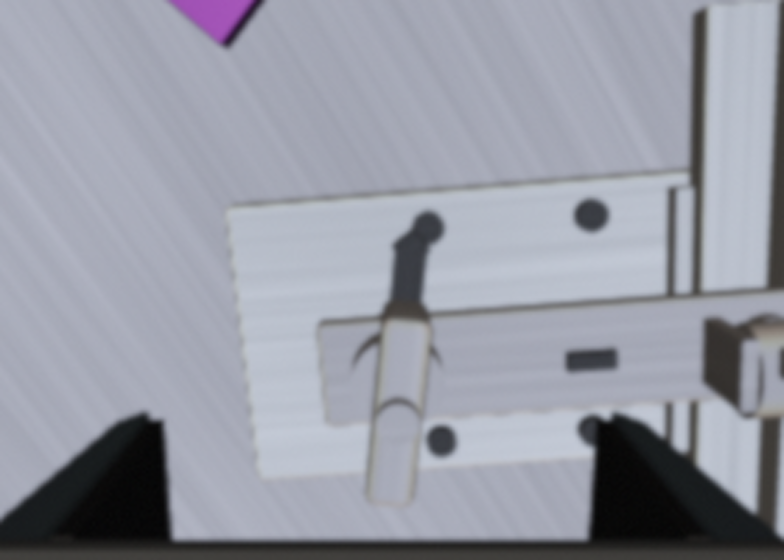

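Run:
```python
from h import *
w=ld('wrist2')
W=lambda u,v,z: atz(w,120+u/2.8,60+v/2.8,z)
r=lambda a:np.round(a,1)
e1,e2=W(390,500,110),W(405.5,320,110); print('bar',r(e1),r(e2),r((e1+e2)/2),np.linalg.norm(e1-e2),np.degrees(np.arctan2(*(e2-e1)[[1,0]])))
print('rib',r(W(592,359,65)))
print('heel yaw',[np.degrees(np.arctan2(*(b-a)[[1,0]])) for a,b in [(W(230,208,16),W(690,172,16)),(W(327,424,63),W(700,404,63)),(W(320,322,63),W(700,297,63))]])
print('tip',r(W(408,245,72)))
```

```text
bar [470.1 -26.1 110. ] [501.7  16.2 110. ] [485.9  -4.9 110. ] 52.83300421515366 53.26279888647046
rib [542.  -36.2  65. ]
heel yaw [np.float64(-27.95797977311107), np.float64(-28.944999915592792), np.float64(-28.423651868536016)]
tip [511.1  28.4  72. ]
```

drive_tool(moves=[{"claw": -1,"dx": -0.05,"dy": 0.12,"dz": 1,"yaw": 0.5},{"claw": -1,"dx": 0,"dy": 0,"dz": 1,"yaw": 0},{"claw": -1,"dx": 0,"dy": 0,"dz": 1,"yaw": 0},{"claw": -1,"dx": 0,"dy": 0,"dz": 0.9,"yaw": 0},{"claw": -1,"dx": 0,"dy": 0,"dz": 0.3,"yaw": 0}])

```text
time_s: 4.97
ee_pos: [490.6, -5.3, 87.0]
ee_rot: [179.7, -0.1, 54.0]
force: [0.5, 0.1, -0.1]
gripper_width: 91.4
```

drive_tool(moves=[{"claw": -1,"dx": -0.18,"dy": -0.17,"dz": 0.2,"yaw": 0.1},{"claw": 0.4,"dx": 0,"dy": 0,"dz": 0,"yaw": 0},{"claw": 1,"dx": 0,"dy": 0,"dz": 0,"yaw": 0},{"claw": 1,"dx": 0,"dy": 0,"dz": 0,"yaw": 0},{"claw": 1,"dx": 0,"dy": 0,"dz": 0,"yaw": 0}], grip_force=35)

```text
time_s: 5.6
ee_pos: [487.4, -6.3, 85.5]
ee_rot: [179.5, -0.2, 53.2]
force: [-0.6, 0.2, -0.9]
gripper_width: 54.2
```

drive_tool(moves=[{"claw": 1,"dx": -0.07,"dy": 0,"dz": 0.1,"yaw": 0},{"claw": 1,"dx": 0,"dy": 0,"dz": 0,"yaw": 0},{"claw": 1,"dx": 0,"dy": 0,"dz": 0,"yaw": 0},{"claw": 1,"dx": 0,"dy": 0,"dz": 0,"yaw": 0},{"claw": 1,"dx": 0,"dy": 0,"dz": 0,"yaw": 0}])

```text
time_s: 6.22
ee_pos: [485.7, -6.9, 83.3]
ee_rot: [179.6, -0.2, 53.2]
force: [1.0, -0.8, 0.3]
gripper_width: 13.6
```

drive_tool(moves=[{"claw": 1,"dx": 0,"dy": 0,"dz": 0,"yaw": 0.7},{"claw": 1,"dx": 0,"dy": 0,"dz": 0,"yaw": 0.7},{"claw": 1,"dx": 0,"dy": 0,"dz": 0,"yaw": 0.7}])

```text
time_s: 6.6
ee_pos: [486.0, -7.2, 83.3]
ee_rot: [179.7, -0.3, 34.7]
force: [0.3, 1.1, 0.4]
gripper_width: 14.0
```

Smooth and force-free. Continue: 63° left.

drive_tool(moves=[{"claw": 1,"dx": 0,"dy": 0,"dz": 0,"yaw": 0.9},{"claw": 1,"dx": 0,"dy": 0,"dz": 0,"yaw": 0.9},{"claw": 1,"dx": 0,"dy": 0,"dz": 0,"yaw": 0.9},{"claw": 1,"dx": 0,"dy": 0,"dz": 0,"yaw": 0.9}])

```text
time_s: 7.1
ee_pos: [486.2, -7.9, 83.3]
ee_rot: [179.8, -0.4, 3.0]
force: [0.2, -1.0, 1.2]
gripper_width: 13.7
```

drive_tool(moves=[{"claw": 1,"dx": 0,"dy": 0,"dz": 0,"yaw": 0.9},{"claw": 1,"dx": 0,"dy": 0,"dz": 0,"yaw": 0.9},{"claw": 1,"dx": 0,"dy": 0,"dz": 0,"yaw": 0.9}])

```text
time_s: 7.48
ee_pos: [486.1, -8.5, 83.3]
ee_rot: [179.9, -0.5, -20.8]
force: [-0.5, -0.1, 2.1]
gripper_width: 13.8
```

drive_tool(moves=[{"claw": 1,"dx": 0,"dy": 0,"dz": 0,"yaw": 0.85},{"claw": 1,"dx": 0,"dy": 0,"dz": 0,"yaw": 0},{"claw": 1,"dx": 0,"dy": 0,"dz": 0,"yaw": 0}])

```text
time_s: 7.85
ee_pos: [486.0, -8.6, 83.2]
ee_rot: [179.9, -0.5, -28.2]
force: [-0.9, 0.0, -0.4]
gripper_width: 13.7
```

Run:
```python
from h import *
cap('wrist','wrist3'); cap('side','side3');cap('top','top3')
crop('side3','s3d',200,130,320,240,6)
s=telemetry.state();print(s['ee_pos'],s['ee_rot'],s['qpos'])
```

```text
[486.03868605  -8.59274738  83.25980507] [179.90569555  -0.48325551 -28.19726474] [ -2.16339223  17.58282564 112.07721381  -0.3877903   49.9477729
 116.28279233]
```

View pics/wrist3.png

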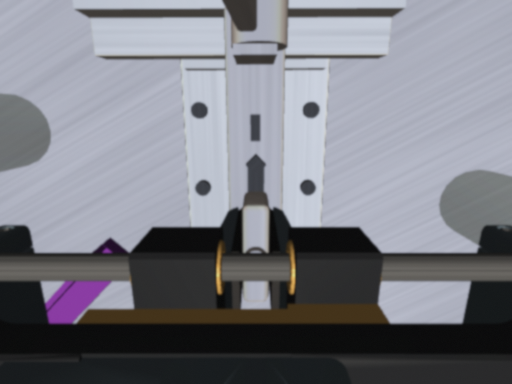

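View pics/s3d.png

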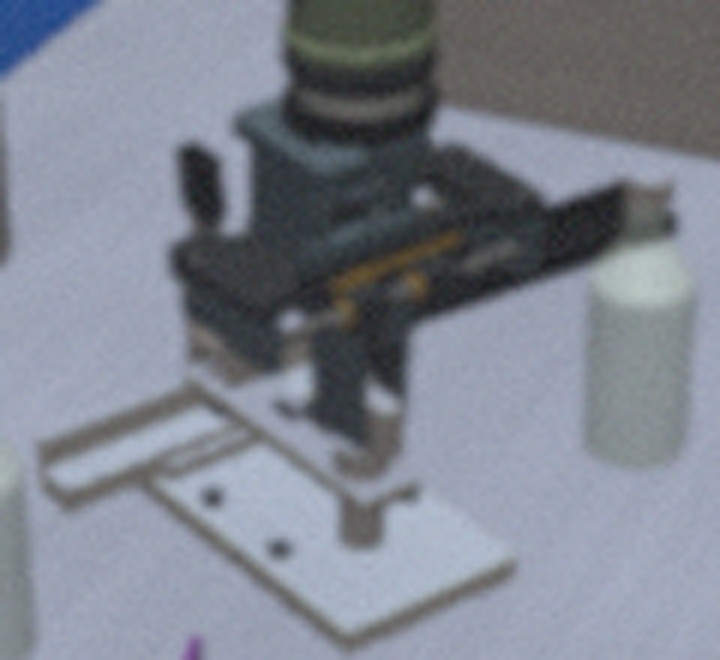

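drive_tool(moves=[{"claw": -0.3,"dx": 0,"dy": 0,"dz": 0,"yaw": 0},{"claw": -0.3,"dx": 0,"dy": 0,"dz": 0,"yaw": 0},{"claw": -0.3,"dx": 0,"dy": 0,"dz": 0,"yaw": 0},{"claw": -0.3,"dx": 0,"dy": 0,"dz": -0.5,"yaw": 0},{"claw": -0.3,"dx": 0,"dy": 0,"dz": -1,"yaw": 0}])

```text
time_s: 8.62
ee_pos: [485.3, -8.6, 113.4]
ee_rot: [179.8, -0.4, -28.0]
force: [0.6, -0.3, 1.0]
gripper_width: 58.5
```

drive_tool(moves=[{"claw": -0.3,"dx": 0,"dy": 0,"dz": -1,"yaw": 0},{"claw": -0.3,"dx": 0,"dy": 0,"dz": -1,"yaw": 0},{"claw": 1,"dx": 0,"dy": 0,"dz": -1,"yaw": 0},{"claw": 1,"dx": 0,"dy": 0,"dz": -1,"yaw": 0},{"claw": 1,"dx": 0,"dy": 0,"dz": -1,"yaw": 0}])

```text
time_s: 9.25
ee_pos: [485.1, -8.0, 220.2]
ee_rot: [179.9, -0.6, -28.0]
force: [-0.7, 0.1, 0.2]
gripper_width: 32.0
```

Run:
```python
from h import *
cap('wrist','wrist4'); cap('side','side4');cap('top','top4')
crop('side4','s4d',200,130,320,240,6)
crop('wrist4','w4c',100,0,420,260,2.4)
crop('top4','t4c',200,120,345,240,5)
s=telemetry.state();print(s['ee_pos'],s['ee_rot'],s['qpos'])
```

```text
[485.71177055  -8.04701822 219.9908382 ] [179.95010132  -0.74071213 -27.99384306] [ -2.05070365   9.67415109 100.58878289  -0.39490992  69.09327163
 116.08231252]
```

View pics/w4c.png

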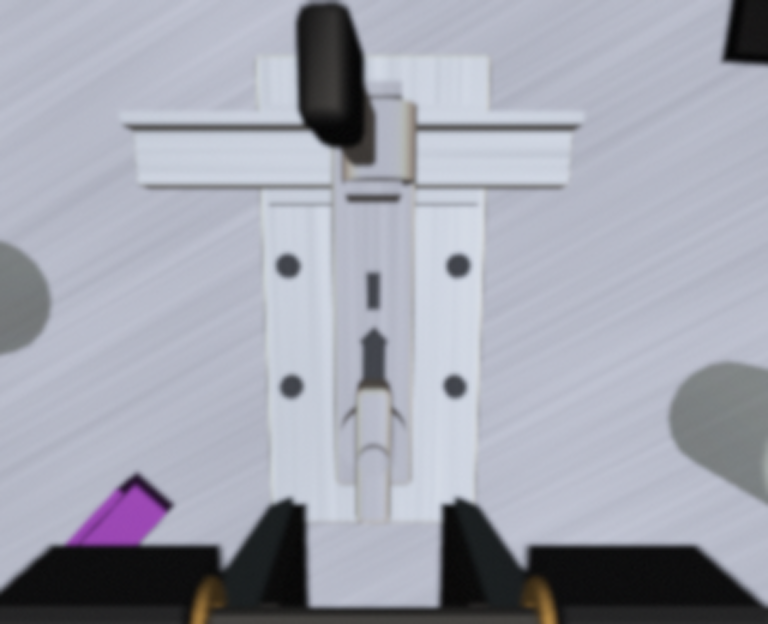

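View pics/s4d.png

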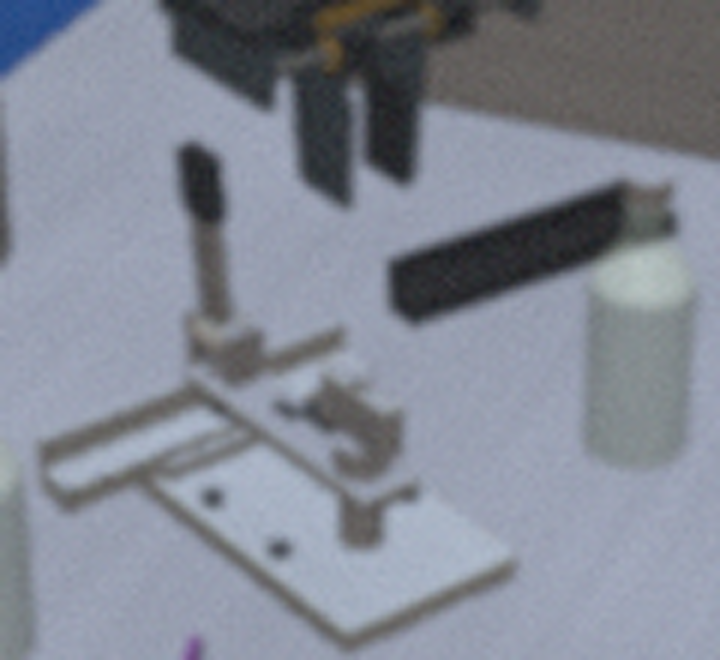

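View pics/t4c.png

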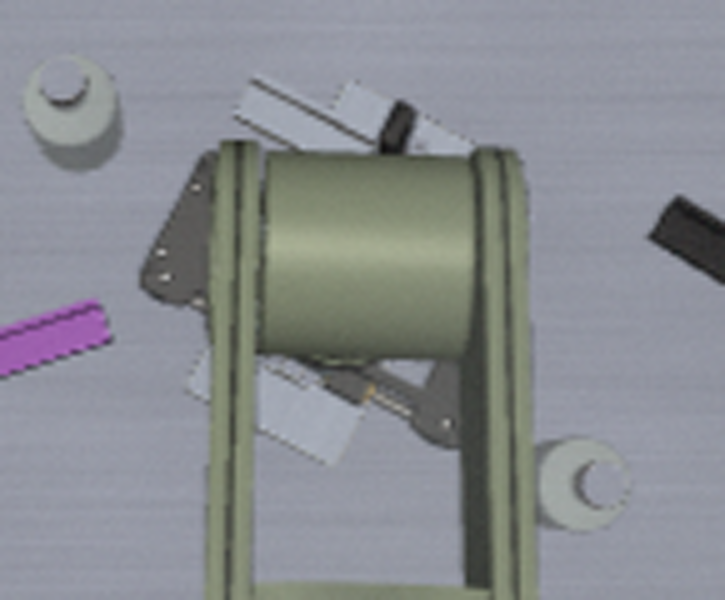

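Run:
```python
from h import *
w=ld('wrist4');t=ld('top4')
W=lambda u,v,z: atz(w,100+u/2.4,v/2.4,z)
T=lambda u,v,z: atz(t,200+u/5,120+v/5,z)
piv=np.array([592.3,-64.2]); a=np.radians(-28.2); ex=np.array([np.cos(a),np.sin(a)]); ey=np.array([-ex[1],ex[0]])
def cl(p): d=p[:2]-piv; return np.round([d@ex,d@ey,p[2]],1)
print('lever end centre', cl(W(325,42,195)), 'pivot block', cl(W(378,140,90)))
print('bar', cl(W(373,388,110)),cl(W(373,520,110)),'rib',cl(W(373,290,65)),'tip',cl(W(374,330,72)))
print('bottle a',cl(T(63,80,170)),'b',cl(T(605,484,170)))
print('lever top view',cl(T(404,108,195)),cl(T(395,145,150)))
print('tcp',cl(telemetry.state()['ee_pos']))
```

```text
lever end centre [  3.1  12.3 195. ] pivot block [-1.7 -1.5 90. ]
bar [-9.44e+01  1.00e-01  1.10e+02] [-148.5   -0.   110. ] rib [-58.3   0.2  65. ] tip [-75.   -0.3  72. ]
bottle a [-62.  191.8 170. ] b [-122.  -191.1  170. ]
lever top view [ 10.9  10.8 195. ] [ -1.5   5.3 150. ]
tcp [-120.5   -0.9  220. ]
```

drive_tool(moves=[{"claw": 1,"dx": 0.5,"dy": -1,"dz": 0,"yaw": 0},{"claw": 1,"dx": 1,"dy": -1,"dz": 0,"yaw": 0},{"claw": 1,"dx": 1,"dy": -1,"dz": 0,"yaw": 0},{"claw": 1,"dx": 1,"dy": -0.3,"dz": 0,"yaw": 0},{"claw": 1,"dx": 1,"dy": 0,"dz": 0,"yaw": 0}])

```text
time_s: 10.02
ee_pos: [595.1, 9.1, 215.7]
ee_rot: [179.7, -0.3, -27.9]
force: [-0.7, 0.3, 0.0]
gripper_width: 0.3
```

drive_tool(moves=[{"claw": 1,"dx": 1,"dy": 0,"dz": 0,"yaw": 0},{"claw": 1,"dx": 0.8,"dy": 0,"dz": 0,"yaw": 0},{"claw": 1,"dx": 0,"dy": 0,"dz": 0,"yaw": 0}])

```text
time_s: 10.4
ee_pos: [627.2, -8.6, 211.8]
ee_rot: [179.5, 0.1, -27.9]
force: [-0.2, 0.5, -0.1]
gripper_width: 0.5
```

```bash
cat >> h.py <<'E'
piv=np.array([592.3,-64.2]); a_=np.radians(-28.2); ex=np.array([np.cos(a_),np.sin(a_)]); ey=np.array([-ex[1],ex[0]])
def cl(p): d=np.array(p)[:2]-piv; return np.round([d@ex,d@ey,p[2]],1)
E
python3 - <<'E'
from h import *
print(cl(telemetry.state()['ee_pos']),telemetry.state()['ee_rot'])
cap('wrist','wrist5'); cap('side','side5')
E
```

```text
[  4.5  65.5 211.8] [ 1.79521459e+02  7.11220880e-02 -2.79418724e+01]
```

View pics/wrist5.png

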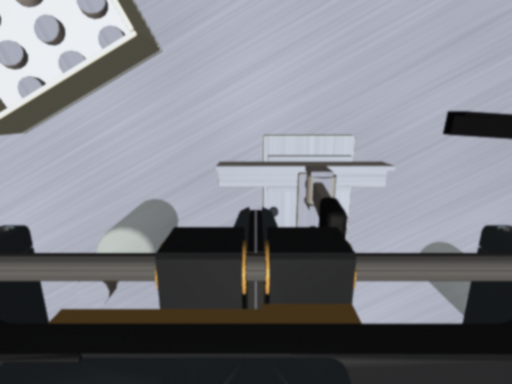

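View pics/side5.png

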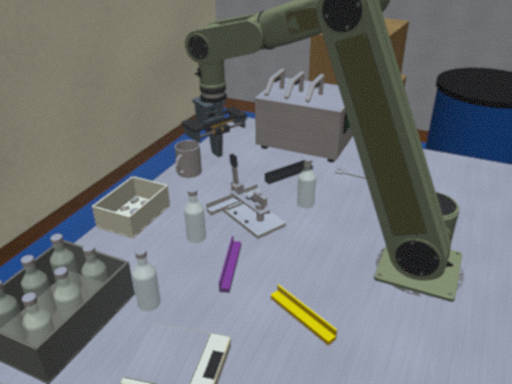

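drive_tool(moves=[{"claw": 1,"dx": -0.15,"dy": 0,"dz": 1,"yaw": 0},{"claw": 1,"dx": -0.1,"dy": 0.5,"dz": 1,"yaw": 0},{"claw": 1,"dx": 0,"dy": 0.6,"dz": 0.3,"yaw": 0},{"claw": 1,"dx": 0,"dy": 0,"dz": 0,"yaw": 0}])

```text
time_s: 11.0
ee_pos: [609.1, -24.7, 167.0]
ee_rot: [179.6, 0.0, -27.8]
force: [0.3, -0.5, 0.8]
gripper_width: 0.3
```

Run:
```python
from h import *
print(cl(telemetry.state()['ee_pos']),telemetry.state()['ee_rot'])
cap('wrist','wrist6'); cap('side','side6')
crop('side6','s6c',160,90,300,240,4)
crop('wrist6','w6c',160,120,420,330,3)
```

```text
[ -3.9  42.7 167. ] [ 1.79593129e+02  4.11761982e-02 -2.78319388e+01]
```

View pics/s6c.png

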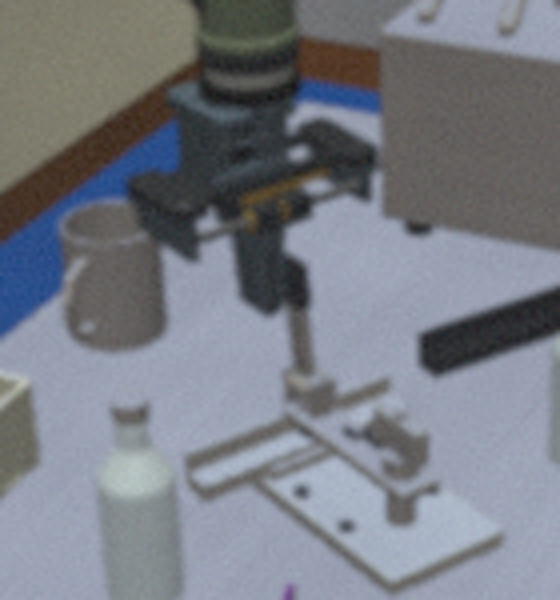

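View pics/w6c.png

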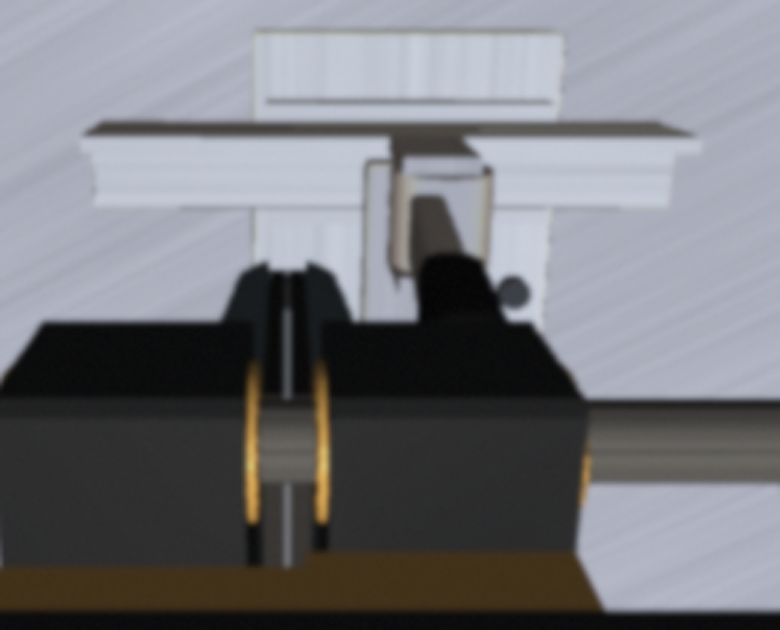

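drive_tool(moves=[{"claw": 1,"dx": 0.2,"dy": 0.6,"dz": 0,"yaw": 0},{"claw": 1,"dx": 0,"dy": 0.8,"dz": 0,"yaw": 0},{"claw": 1,"dx": 0,"dy": 0.8,"dz": 0,"yaw": 0}])

```text
time_s: 11.48
ee_pos: [594.6, -64.8, 169.9]
ee_rot: [180.0, -0.3, -27.7]
force: [2.3, 4.5, -1.7]
gripper_width: 0.6
```

Run:
```python
from h import *
print(cl(telemetry.state()['ee_pos']),telemetry.state()['ee_rot'],telemetry.state()['force'])
cap('side','side7')
crop('side7','s7c',160,90,300,240,4)
```

```text
[  2.3   0.5 169.9] [179.97073953  -0.25592922 -27.73971637] [ 2.26682247  4.46169427 -1.7323962 ]
```

View pics/s7c.png

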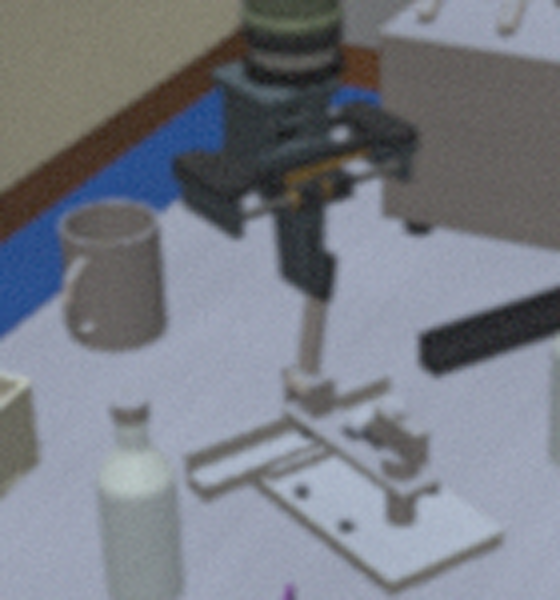

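drive_tool(moves=[{"claw": 1,"dx": -0.05,"dy": 0.7,"dz": 0.15,"yaw": 0},{"claw": 1,"dx": 0,"dy": 0.7,"dz": 0.3,"yaw": 0},{"claw": 1,"dx": 0,"dy": 0.6,"dz": 0.4,"yaw": 0}])

```text
time_s: 11.9
ee_pos: [573.8, -104.1, 154.1]
ee_rot: [179.9, -0.5, -27.8]
force: [0.7, 4.1, 4.7]
gripper_width: 0.1
```

Run:
```python
from h import *
print(cl(telemetry.state()['ee_pos']),telemetry.state()['ee_rot'],telemetry.state()['force'])
```

```text
[  2.5 -43.9 154.1] [179.9375166   -0.45240249 -27.82660908] [0.73088767 4.13058908 4.6554998 ]
```

drive_tool(moves=[{"claw": 1,"dx": -0.05,"dy": 0.6,"dz": 0.45,"yaw": 0},{"claw": 1,"dx": -0.05,"dy": 0.55,"dz": 0.5,"yaw": 0},{"claw": 1,"dx": 0,"dy": 0.4,"dz": 0.6,"yaw": 0}])

```text
time_s: 12.28
ee_pos: [558.3, -131.8, 121.6]
ee_rot: [-179.8, -0.6, -27.9]
force: [2.6, 4.9, 3.6]
gripper_width: 0.4
```

Run:
```python
from h import *
print(cl(telemetry.state()['ee_pos']),telemetry.state()['ee_rot'],telemetry.state()['force'])
cap('side','side8')
crop('side8','s8c',160,90,300,240,4)
```

```text
[  2.  -75.6 121.6] [-179.80070301   -0.63502866  -27.93650755] [2.59574305 4.86432587 3.64234808]
```

View pics/s8c.png

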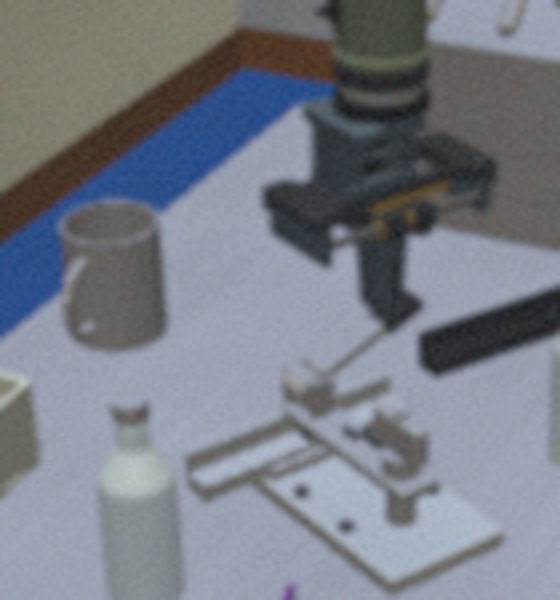

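drive_tool(moves=[{"claw": 1,"dx": -0.05,"dy": 0.25,"dz": 0.6,"yaw": 0},{"claw": 1,"dx": 0,"dy": 0.1,"dz": 0.6,"yaw": 0},{"claw": 1,"dx": 0,"dy": 0,"dz": 0.3,"yaw": 0}])

```text
time_s: 12.7
ee_pos: [553.6, -140.1, 91.6]
ee_rot: [-180.0, -0.7, -27.9]
force: [-7.9, 4.8, 41.9]
gripper_width: 0.5
```

Run:
```python
from h import *
print(cl(telemetry.state()['ee_pos']),telemetry.state()['ee_rot'],telemetry.state()['force'])
```

```text
[  1.8 -85.2  91.6] [-179.95928573   -0.67317441  -27.92164713] [-7.93609023  4.78889929 41.87419405]
```

drive_tool(moves=[{"claw": 1,"dx": 0,"dy": 0,"dz": -0.3,"yaw": 0},{"claw": 1,"dx": 0,"dy": 0,"dz": -1,"yaw": 0},{"claw": 1,"dx": 0,"dy": 0,"dz": -1,"yaw": 0},{"claw": 1,"dx": 0,"dy": 0,"dz": -1,"yaw": 0},{"claw": 1,"dx": 0,"dy": 0,"dz": 0,"yaw": 0}])

```text
time_s: 13.32
ee_pos: [546.8, -143.2, 154.2]
ee_rot: [179.3, 0.0, -27.7]
force: [-0.1, 0.3, -0.4]
gripper_width: 0.2
```

Run:
```python
from h import *
print(cl(telemetry.state()['ee_pos']),telemetry.state()['ee_rot'],telemetry.state()['force'])
cap('side','side9');cap('wrist','wrist9')
crop('side9','s9c',200,130,300,240,6)
```

```text
[ -2.8 -91.1 154.2] [ 1.79291949e+02  3.85591142e-03 -2.77179727e+01] [-0.07847849  0.26867732 -0.39915947]
```

View pics/s9c.png

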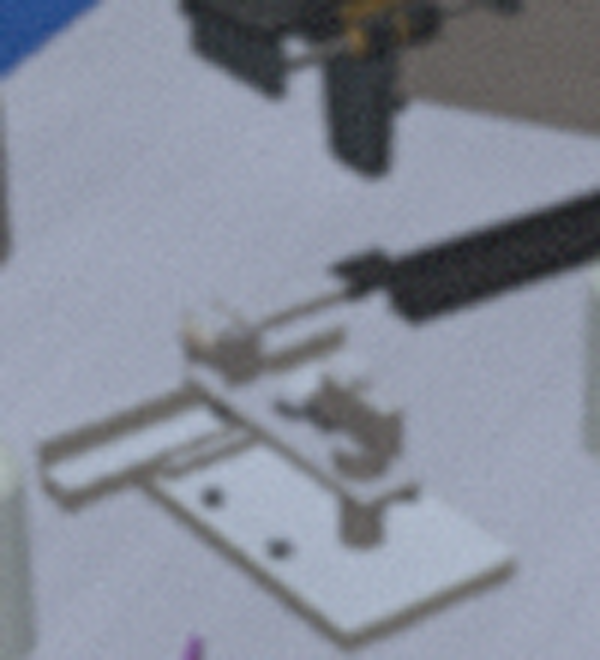

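View pics/wrist9.png

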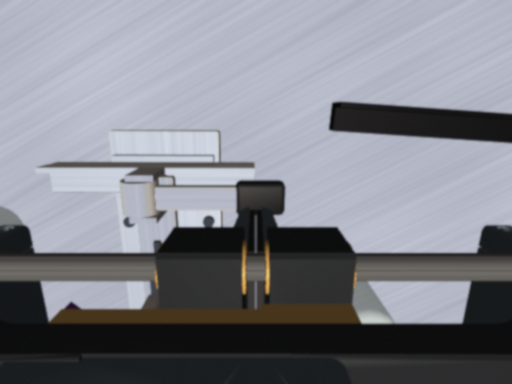

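Run:
```python
from h import *
for n in ['side9','wrist9']:
  f=ld(n)
  for th in [1.75,1.66,1.55,1.4]:
    ph=th-np.radians(10)
    o=[]
    for r in [75,95,115]:
      for k in (7,-7):
        y=-r*np.sin(ph)+k*np.cos(ph); z=82+r*np.cos(ph)+k*np.sin(ph); w=piv+ey*y; u=np.array(proj(f,[*w,z]))
        if n=='side9': u=(u-[200,130])*6
        o.append(np.round(u).astype(int).tolist())
    print(n,th,o)
  w=proj(f,[*piv,82]); print('piv',(np.array(w)-[200,130])*6 if n=='side9' else w)
  print('railends',[((np.array(proj(f,[*(piv+ex*4+ey*s),32]))-[200,130])*6) for s in (100,-100)])
crop('side9','s9e',230,160,280,200,14)
crop('wrist9','w9e',100,130,300,270,4)
```

```text
side9 1.75 [[330, 275], [330, 297], [359, 264], [359, 286], [387, 254], [387, 275]]
side9 1.66 [[328, 265], [330, 287], [357, 251], [359, 273], [386, 238], [388, 259]]
side9 1.55 [[325, 253], [329, 274], [354, 236], [358, 257], [382, 219], [386, 240]]
side9 1.4 [[319, 238], [326, 257], [347, 217], [354, 236], [374, 196], [381, 215]]
piv [217.36805632 328.69977991]
railends [array([ 60.14922589, 466.31437731]), array([361.70884397, 346.25645873])]
wrist9 1.75 [[236, 198], [237, 193], [261, 198], [260, 193], [286, 198], [284, 193]]
wrist9 1.66 [[234, 200], [237, 195], [260, 201], [261, 196], [286, 202], [285, 197]]
wrist9 1.55 [[231, 203], [236, 198], [257, 205], [260, 200], [284, 207], [286, 201]]
wrist9 1.4 [[225, 207], [233, 202], [251, 211], [257, 205], [278, 214], [283, 208]]
piv (np.float64(144.9943048779382), np.float64(194.97739441725747))
railends [array([-847.71847916,  279.19754291]), array([385.55570298, 285.67452414])]
```

View pics/s9e.png

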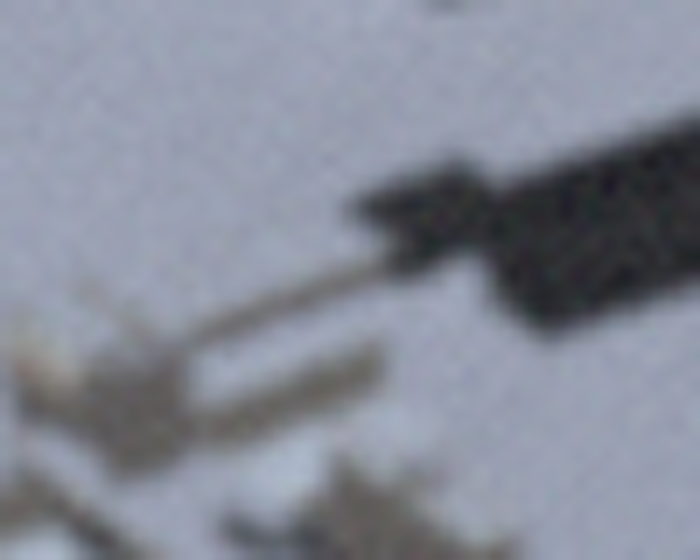

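View pics/w9e.png

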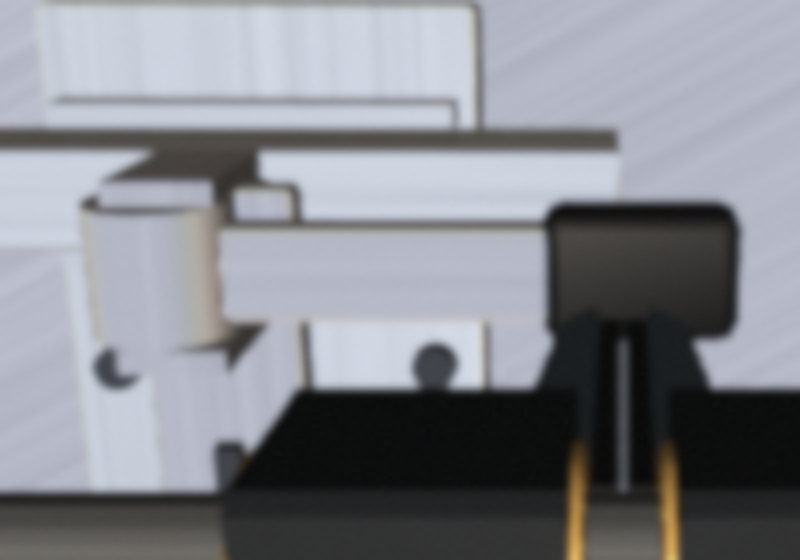

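drive_tool(moves=[{"claw": 1,"dx": 0,"dy": 0,"dz": -1,"yaw": 0},{"claw": 1,"dx": -0.5,"dy": 0,"dz": -1,"yaw": 0},{"claw": 1,"dx": -1,"dy": -0.7,"dz": -1,"yaw": 0},{"claw": 1,"dx": -1,"dy": -1,"dz": -1,"yaw": 0},{"claw": 1,"dx": -1,"dy": -1,"dz": -1,"yaw": 0}])

```text
time_s: 14.05
ee_pos: [504.1, -58.5, 247.4]
ee_rot: [178.9, 1.2, -27.9]
force: [0.6, -0.2, -0.5]
gripper_width: 0.3
```

drive_tool(moves=[{"claw": 1,"dx": -1,"dy": -1,"dz": -0.5,"yaw": 0},{"claw": 1,"dx": -1,"dy": -0.7,"dz": 0,"yaw": 0},{"claw": 1,"dx": -0.5,"dy": 0,"dz": 0,"yaw": 0},{"claw": 1,"dx": 0,"dy": 0,"dz": 0,"yaw": 0}])

```text
time_s: 14.55
ee_pos: [472.0, 0.6, 258.7]
ee_rot: [178.9, 1.3, -27.6]
force: [0.5, -0.9, 0.2]
gripper_width: 0.4
```

Run:
```python
from h import *
print(cl(telemetry.state()['ee_pos']),telemetry.state()['ee_rot'],telemetry.state()['force'])
cap('side','side10');cap('wrist','wrist10')
crop('wrist10','w10c',60,0,460,250,2)
```

```text
[-1.367e+02  2.000e-01  2.587e+02] [178.90649075   1.25898699 -27.5908626 ] [ 0.53200286 -0.92766444  0.17508856]
```

View pics/w10c.png

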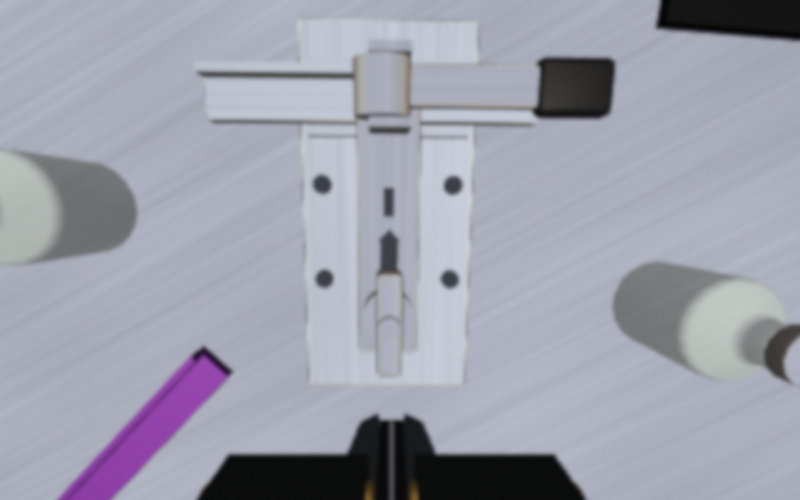

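View pics/side10.png

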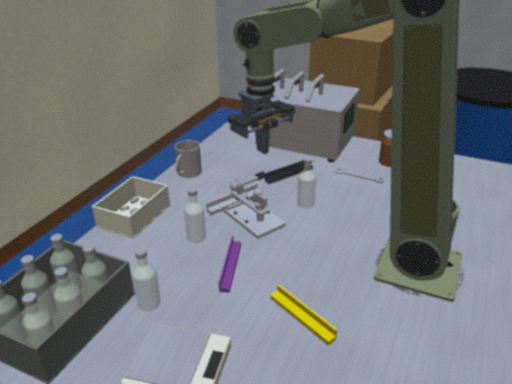

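Run:
```python
from h import *
f=ld('wrist10')
for th in [1.75,1.66,1.55]:
    ph=th-np.radians(10); o=[]
    for r,k in [(75,7),(115,7)]:
        y=-r*np.sin(ph)+k*np.cos(ph); z=82+r*np.cos(ph)+k*np.sin(ph)
        for x in(14,-14):
            u=(np.array(proj(f,[*(piv+ey*y+ex*x),z]))-[60,0])*2; o.append(u.round().tolist())
    print(th,o)
crop('wrist10','w10e',220,10,380,80,5)
```

```text
1.75 [[540.0, 53.0], [535.0, 114.0], [618.0, 55.0], [612.0, 115.0]]
1.66 [[541.0, 50.0], [537.0, 112.0], [624.0, 50.0], [618.0, 112.0]]
1.55 [[542.0, 46.0], [537.0, 109.0], [629.0, 43.0], [622.0, 108.0]]
```

View pics/w10e.png

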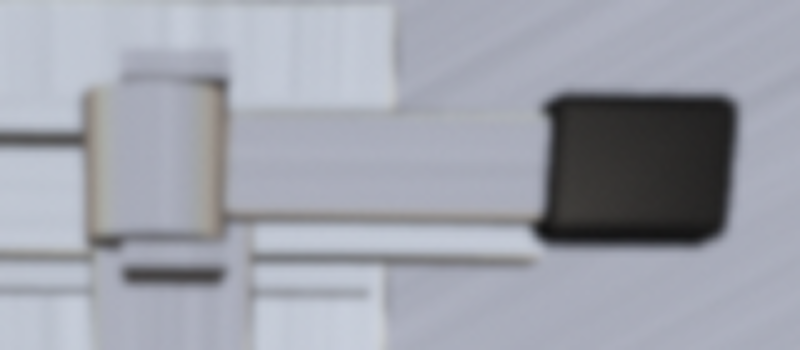

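```bash
python3 -c "
from workcell import job; print(job.job_done())"
```

```text
the job is handed in; nothing more can be done
None
```

I turned the wing nut about 81° clockwise until its pointer sat at the rib. Then I pushed the cam lever over with the closed fingertips until it came up against its stop, and backed the arm away. I handed the job in at about 14.6 s of the 48 s; no verdict was reported.

- **Nut:** in the last wrist picture the pointer lines up with the rib.
- **Lever:** the paddle outline in the last wrist picture matches the level, 1.75 rad position. An earlier side picture was less sharp and suggested 1.71 to 1.73 rad, still beyond the 1.66 needed.
- **Stop:** the push met about 42 N of resistance at the end, against the roughly 7 N needed to close the lever. The fingers were about 2.6 mm higher than the level position predicts, within what I'd expect from calibration error.
- **Rail and bottles:** the rail looks to be in its seat, and bottles a, b and c are standing.
- **Clearance:** the arm was clear of everything and the force reading was about zero.
- **Not checked:** I could not measure the foot's force on the rail. I inferred it from the nut and lever positions, which should give about 51 N.

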